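# Refit the upper burr of a cocoa-nib mill and wind it to the fine stop

## Robot

A 7-joint arm with a two-finger parallel gripper is mounted at the origin on the work surface. World frame = base frame: x ahead of the robot, y to its left, z up, the work surface at z = 0. Lengths are in m, angles in rad, forces in N, time in s.
With the tool pointing down it reaches from about 0.4 to 0.85 m from the base axis. Payload 10.4 kg.
Tool frame: the origin (TCP) lies on the centre line of the jaws, within the pads' length; the fingertips stand 8 mm ahead of it and the grasp point (between the pads) lies 11 mm behind it (r.finger_overhang is the distance from the TCP to the fingertips, in m); z points along the fingers, y is the line along which they close (so a half turn about z gives the same grasp; the last joint's range is limited). The gripper opens to 87 mm and grips with 3 to 60 N. Pads are 19 mm wide; open, the fingers measure 117 mm over their backs; the gripper's body (75 mm by 190 mm) begins 51 mm behind the grasp point.
Start: joints at [-1.248, 0.332, -0.065, 1.46, 0.022, 1.35, -0.088], TCP at [0.212, 0.588, 0.231] pointing down, gripper open.
Joint ranges: [-2.6, 2.6], [-0.5, 2.12], [-1.47, 1.34], [0.16, 2.42], [-1.27, 4.41], [0.06, 2.06], [-2.6, 2.6]. Speed limits (rad/s): [2.22, 2.22, 2.79, 2.79, 3.14, 3.14, 3.14].

## Interface

Orientations are given as a unit quaternion [x, y, z, w].
In Python, from bench import r, vision gives the robot as it stands.
- The arm moves only by the tool drive_tool, never from a script. Its argument "series" is a list of rows, each a list of 2 entries, a list of its own where there are three numbers: the shift along the world's x, y, z in cm, then the turn about the world's z in degrees. A call has exactly 10 rows; each row shifts and turns the commanded pose from where the row before left it; what a row does not reach is not made up. A row lasts 1/8 s, in which the tool goes at most 62.5 mm and 10.7 degrees, less where a joint would pass 70% of its speed; a pose out of reach is approached as far as the arm can. A call with a gripper value outside its range is refused whole. "hand" is the closure, from 0 (fully open) to 1 (shut), set as the call begins (left out, the last holds). The fingers move at their own pace and stop on an object; "newtons" is the grip in N (left out, the last holds). Time passes only in rows, so rows that do not move let the fingers close, or fill a call up. It gives the time, the measured TCP pose, the force, the opening and the grip force at its end, in the units of the state.
- r.read_state(): the state, without advancing time (a new reading comes with each control period).
- vision.camera(name): name is "scene" or "top" or "wrist"; returns a dict with "color" (384x512x3 uint8, red, green, blue), "intrinsics" (3x3 intrinsics, pixels), "k1" (the pictures are not rectified: a ray, as slopes to the right and down, at radius r is drawn at 1 + k1 r^2 times it, then the intrinsics apply), "R" (3x3) and "t" (3): a world point X has camera coordinates R X + t; the wrist camera has in their place "mount" (4x4, takes a point from camera to tool coordinates, whose origin is the TCP and whose axes are the flange's). Camera axes: x right, y down, z forward; pixel columns grow to the right and rows downward; lengths in m; the calibration is good to about 2 mm. A picture is of the moment at which its call begins: read the wrist's pose just before it. There is no depth.
- r.close_job(): hands the job in; it is judged then, once.
The state is a dict: "time": time; "joint_positions": joint angles; "joint_vel": joint speeds; "joint_torque": joint torques, N m; "ee_pos": TCP position; "eef_rot": TCP orientation; "ft_force": force on the tool from outside, world axes, zero at the start; "torque": the same for the moment, N m; "width": finger opening in m; "grip_force": force on a finger pad.
Only numpy, scipy, OpenCV 4.12 (cv2) and the standard library are available. Lean on these libraries where they do the work, as an engineer would, in place of code of your own. Each camera call takes 0.05 s, during which the arm holds its last target. There are 200 camera calls.

## Task

The nib mill has been cleaned: put its upper burr back. Set the burr in the mill's mouth, turn it under light pressure until its notches find the keys and it drops fully home, then turn it clockwise, collar and all, to the fine stop, and let go. The burr is ceramic, so never force it, and leave the other things on the bench where they are.

Things in the scene. Friction and masses are not known exactly. Their poses are not given: they have to be found in the camera images.
- burr: The loose upper burr, 64 mm high, about 0.3 kg, starts upright on the bench: a white ceramic ring (53 mm across, lowest 14 mm) in a steel carrier whose round flange, 66 mm across, lies 14 to 24 mm above the underside; a bridge grip stands on the flange. Origin: centre of the underside; z up, +x through the first notch.
- burr_grip (a point): Centre of the steel bridge grip on the burr: a bar 50 mm long (along the burr's x), 12 mm thick (y) and 24 mm high, 40 to 64 mm above the underside, on two short legs. A small dark ridge on top marks its +x end. This point is 52 mm above the burr's underside; the axes are the burr's.
- burr_notch (a point): The first of three notches in the flange's rim, each 11 mm wide and 6 mm deep, at 0, 100 and 220 degrees anticlockwise seen from above: uneven, so that only one orientation fits. This one is below the ridged end of the grip. Point: 30 mm from the axis, 19 mm above the underside. Axes: the burr's.
- mill: Cocoa-nib mill, fixed on the bench on levelling feet that raise it 2 to 12 mm: grey box 175 x 130 mm with a knurled aluminium adjusting collar, 98 mm across, on top; the collar turns stiffly, and how it stands is not given. The spout and cup are at its front. Origin: under its base, on the collar's upright axis, 2 to 12 mm above the bench; +x points to the mill's front.
- mill_mouth (a point): Centre of the mouth's rim, 216 mm above the mill's origin: a round bore 70 mm wide and 18 mm deep in the collar, edge bevelled 3 mm. Three 6 mm wide keys stand against its wall, spaced like the burr's notches, tops 8 mm below the rim. An unmatched burr rides on them (its origin 194 mm above the mill's). The first key starts 30 to 80 degrees anticlockwise of the mill's front. Axes: the mill's.
- mill_seat (a point): Centre of the ring seat in the bore, 198 mm above the mill's origin. When the notches meet the keys (5 degrees of play) the burr goes down 10 mm and its flange rests here (burr origin 184 mm above the mill's). Turned clockwise from above it then takes the collar along (0.3 N m) to a hard stop, where the burr's +x points to the mill's front. The ceramic stands at most 40 N. Axes: the mill's.
- cup: Steel catch cup, 68 mm across, 60 mm high, on the mill's foot under the spout. Leave it. Origin: centre of its underside.
- hopper: The mill's translucent white plastic hopper, standing upside down on its wide black rim, 150 mm across, 135 mm high. Leave it. Origin: centre of its underside.
- beans: Glass bowl of cocoa beans, 160 mm across, 60 mm high. Leave it. Origin: centre of its underside.
- brush: Small flat cleaning brush with a wooden handle, lying on the bench beyond the burr. Leave it. Origin: under it, within its length.
Not all that is in view belongs to the job. What is shaped like the burr but brown or pink is not meant.

How it is judged:
On the way:
1. the burr has dropped over the keys and sits fully home in the mill's mouth (z of burr in the frame of mill below 0.187 m and horizontal distance between burr and mill below 0.004 m and angle between burr's own z axis and vertical below 0.06 rad), for 0.1 s.
At the end, for the whole second after the job is handed in: The burr sits on the seat in the mill's mouth (origin less than 186 mm above the mill's, within 4 mm of the collar's axis, upright within 3 degrees), turned to the fine stop (its x axis within 8 degrees of the mill's front), at rest and released (z of burr in the frame of mill below 0.186 m and horizontal distance between burr and mill below 0.004 m and angle between burr's own z axis and vertical below 0.05 rad and angle between the x axis of burr and the x axis of mill, either way round below 0.14 rad and linear speed of burr below 0.02 m/s and contact force between the fingers and burr below 0.1 N); the robot touches nothing.
It fails at once if the ceramic burr is forced against the mill (more than 40 N) (contact force between burr and mill above 40 N).
It fails at once if the cup, hopper, bean bowl or brush is shifted by more than 20 mm (distance of any of cup, hopper, beans, brush from where it was at the start of the episode above 0.02 m).
It also fails if it takes over 72 s, if anything falls off the work surface, if the arm or the gripper's body presses on something with over 40 N, if the wrist force passes 120 N, or if a joint passes its speed limit or range.

## Working session

There is one attempt and no reset: what is moved stays moved. The work goes in short steps, Python scripts to look and compute and a tool call to move; the robot and the scene stay as the last step left them, time stands still between calls to the robot, and variables do not carry over. Pictures are saved under pics/ and viewed, at most 10 in all, crops included, and the job is handed in when it is done.

Besides the shell and the picture viewer there is one more tool, called as name(argument=value, ...) on one line, values as JSON. drive_tool: Moves the arm, as the interface text tells. Its arguments: {"type":"object","properties":{"series":{"type":"array"},"hand":{"type":"number"},"newtons":{"type":"number"}},"required":["series"]}

```bash
mkdir -p pics; ls
cat > h.py <<'E'
import numpy as np, cv2
from bench import r, vision
from scipy.spatial.transform import Rotation as Ro
def shot(n,f=None):
    s=r.read_state(); c=vision.camera(n); c=dict(c)
    if n=='wrist':
        M=np.eye(4); M[:3,:3]=Ro.from_quat(s['eef_rot']).as_matrix(); M[:3,3]=s['ee_pos']
        W=M@np.array(c['mount']); c['R']=W[:3,:3].T; c['t']=-W[:3,:3].T@W[:3,3]
    if f: cv2.imwrite('pics/'+f,c['color'][:,:,::-1])
    np.savez('/tmp/'+n,**{k:np.array(c[k]) for k in('color','intrinsics','k1','R','t')})
    return c
def load(n): return dict(np.load('/tmp/'+n+'.npz'))
def ray(c,u,v):
    K=np.array(c['intrinsics']); k=float(c['k1'])
    p=cv2.undistortPoints(np.array([[[u,v]]],float),K,np.array([k,0,0,0,0.]))[0,0]
    R=np.array(c['R']); d=R.T@np.array([p[0],p[1],1]); return -R.T@np.array(c['t']),d/np.linalg.norm(d)
def plane(c,u,v,z):
    o,d=ray(c,u,v); return o+d*(z-o[2])/d[2]
def tri(*l):
    A=np.zeros((3,3));b=np.zeros(3);rs=[ray(*x) for x in l]
    for o,d in rs: P=np.eye(3)-np.outer(d,d);A+=P;b+=P@o
    x=np.linalg.solve(A,b); return x,[np.linalg.norm((np.eye(3)-np.outer(d,d))@(x-o))*1000 for o,d in rs]
def proj(c,X):
    R=np.array(c['R']);return cv2.projectPoints(np.array(X,float).reshape(-1,3),cv2.Rodrigues(R)[0],np.array(c['t'],float),np.array(c['intrinsics']),np.array([float(c['k1']),0,0,0,0]))[0][:,0]
E
python3 - <<'E'
from h import *
a=shot('scene','s0.png');b=shot('top','t0.png')
for c in(a,b):print(c['intrinsics'],c['k1'],np.round(ray(c,256,192),3))
print(r.read_state())
E
```

```text
pics
[[349.54985638   0.         257.69856251]
 [  0.         349.54985638 189.81381034]
 [  0.           0.           1.        ]] -0.05282405451147033 [[ 1.172  0.469  0.966]
 [-0.558 -0.43  -0.71 ]]
[[479.29082008   0.         257.23679086]
 [  0.         479.29082008 185.71265903]
 [  0.           0.           1.        ]] -0.07663350563786071 [[ 0.259  0.003  1.692]
 [ 0.163 -0.014 -0.986]]
{'time': 0.1, 'joint_positions': array([-1.24758422,  0.33282924, -0.06471634,  1.46083706,  0.02161365,
        1.34990612, -0.08847958]), 'joint_vel': array([ 0.00113494, -0.00227437,  0.00031516, -0.00167424,  0.00159666,
        0.00124084,  0.0010522 ]), 'joint_torque': array([ 1.81909443e-03, -6.24540639e+01,  2.48279149e-02, -3.90718067e+01,
       -6.14891388e-02,  3.66915890e-02,  2.91687331e-05]), 'ee_pos': array([0.21173609, 0.58768985, 0.22983038]), 'eef_rot': array([ 1.72017359e-01,  9.85093709e-01, -6.37058843e-04, -7.82319140e-05]), 'ft_force': array([-0.01339352, -0.1438126 ,  0.59701956]), 'torque': array([-0.01721212,  0.0297129 , -0.03297701]), 'grip_force': 0.0, 'width': 0.08704578557654263}
```

View pics/s0.png

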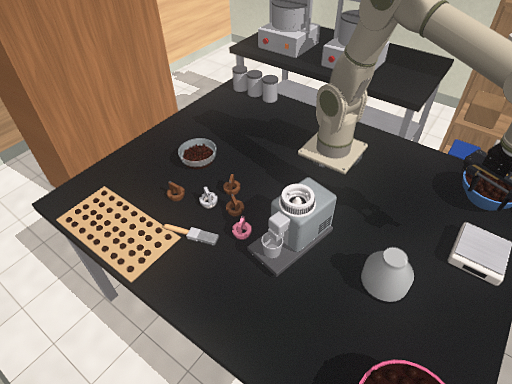

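View pics/t0.png

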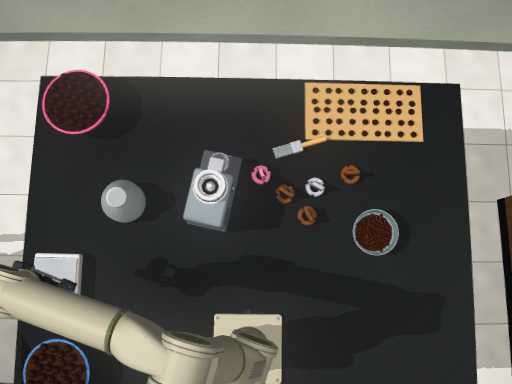

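Candidates for the burr are the white/steel one at scene (208,198) = top (315,187), brown ones at top (285,193), (307,215) and (350,174), and a pink one at top (261,174). I choose the white one. I'll check it in a close crop next, together with the mill.

Run:
```python
from h import *
a=load('scene')['color'];b=load('top')['color']
z=lambda im,x,y,s:cv2.resize(im[y:y+s,x:x+s],(380,290 if 0 else 380),interpolation=cv2.INTER_CUBIC)
o=np.hstack([z(b,295,167,40),z(b,185,160,50)])
o2=np.hstack([z(a,188,178,40),z(a,270,175,50)])
cv2.imwrite('pics/c1.png',cv2.resize(np.vstack([o,o2]),(600,600))[:,:,::-1])
B,S=load('top'),load('scene')
x=tri((B,315,187),(S,208,199));print('burr',x)
x=tri((B,211,186),(S,297,200));print('mill',x)
```

```text
burr (array([ 0.55837948, -0.23263766,  0.012992  ]), [np.float64(0.7041102516448577), np.float64(0.7041102516450656)])
mill (array([0.52307938, 0.12403461, 0.19686562]), [np.float64(0.4562136274080152), np.float64(0.45621362740798926)])
```

View pics/c1.png

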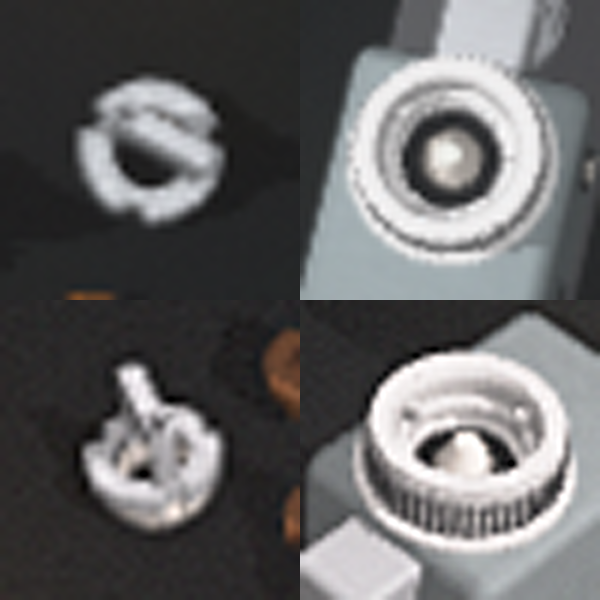

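The crop shows the white ceramic ring with its steel bridge (bar running upper-left to lower-right, left panels), and the mill's collar with an empty mouth (right panels). I'll go above the burr.

drive_tool(series=[[[3.5,-4,4],0],[[3.5,-4,4],0],[[3.5,-4,4],0],[[3.5,-4,4],0],[[3.5,-4,0],0],[[3.5,-4,0],0],[[1.3,-4.2,0],0],[[1.3,-4.2,0],0],[[1.3,-4.2,0],0],[[1.3,-4.2,0],0]], hand=0, newtons=25)

```text
time: 1.35
ee_pos: [0.4655, 0.1882, 0.3806]
eef_rot: [0.172, 0.985, -0.0, -0.0]
ft_force: [-0.1, -0.8, -0.1]
width: 0.0868
grip_force: 0.0
```

drive_tool(series=[[[1.3,-4.2,0],0],[[1.3,-4.2,0],0],[[0.9,-4.7,-1.5],0],[[0.9,-4.7,-1.5],0],[[0.9,-4.7,-1.5],0],[[0.9,-4.7,-1.5],0],[[0.9,-4.7,-1.5],0],[[0.9,-4.7,-1.5],0],[[0.5,-4.7,-1.5],0],[[0,0,0],0]])

```text
time: 2.6
ee_pos: [0.5487, -0.2273, 0.2742]
eef_rot: [0.175, 0.985, -0.001, -0.002]
ft_force: [0.9, 0.3, 0.6]
width: 0.0871
grip_force: 0.0
```

Run:
```python
from h import *
c=shot('wrist','w1.png');s=r.read_state();print(s['ee_pos'],s['eef_rot'],s['joint_positions'],s['time']);print(c['mount'])
```

```text
[ 0.54952007 -0.22488285  0.27488741] [ 1.73648109e-01  9.84807144e-01 -3.54566102e-04 -1.04737269e-03] [-0.22104086  0.27320691  0.65848729  1.50908748 -0.16662172  1.4183968
  1.66681184] 2.65
[[ 3.92806133e-04 -9.70480779e-01 -2.41178156e-01  6.54333376e-02]
 [ 9.99999196e-01  6.71932473e-04 -1.07510454e-03 -3.43376417e-04]
 [ 1.20542373e-03 -2.41177540e-01  9.70480263e-01 -1.55483352e-01]
 [ 0.00000000e+00  0.00000000e+00  0.00000000e+00  1.00000000e+00]]
```

View pics/w1.png

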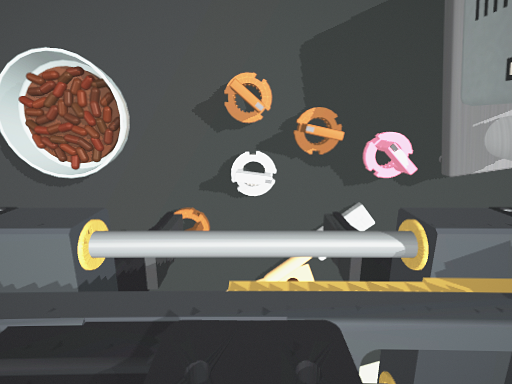

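Run:
```python
from h import *
c=load('wrist');im=c['color'][142:206,216:296]
g=im.astype(int);
cv2.imwrite('pics/w1c.png',cv2.resize(im,(800,600) if 0 else (720,576),interpolation=cv2.INTER_CUBIC)[:,:,::-1])
for z in(0.,0.024,0.064):print(z,plane(c,254,174,z))
print([np.round(ray(c,254,174),3)])
```

```text
0.0 [ 0.56434123 -0.23256756  0.        ]
0.024 [ 0.5600584  -0.23102093  0.024     ]
0.064 [ 0.55292034 -0.22844321  0.064     ]
[array([[ 0.488, -0.205,  0.43 ],
       [ 0.175, -0.063, -0.982]])]
```

View pics/w1c.png

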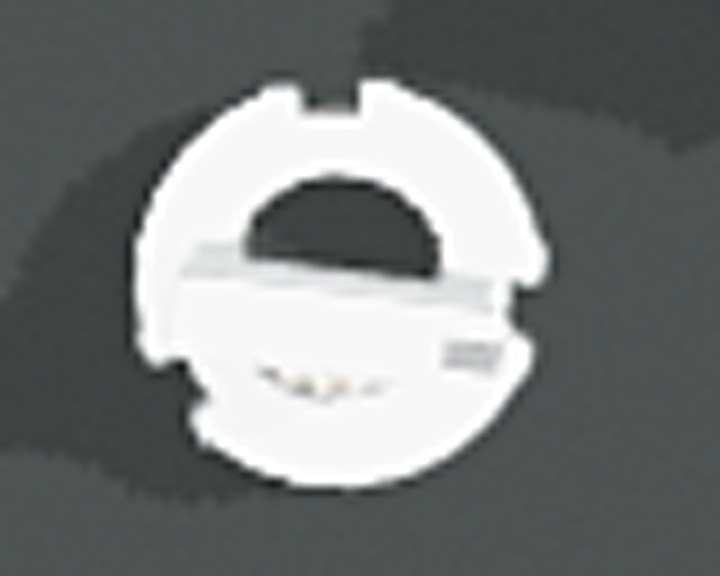

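The crop confirms it: the dark ridge is at crop (472,355), above the first notch at (520,310), with the other notches at (332,100) and (190,380). This is the right burr.

Run:
```python
from h import *
c=load('wrist');im=c['color']
f=lambda x,y,z:plane(c,216+x/9-.5,142+y/9-.5,z)
m=(im.min(2)>120).astype(np.uint8);
n,l,st,ce=cv2.connectedComponentsWithStats(m);i=l[174,238];print(st[i])
cn=max(cv2.findContours((l==i).astype(np.uint8),0,1)[0],key=cv2.contourArea)[:,0]
h=cv2.convexHull(cn)[:,0]
P=np.array([plane(c,u,v,.020)[:2] for u,v in h])
A=np.c_[2*P,np.ones(len(P))];s=np.linalg.lstsq(A,(P**2).sum(1),rcond=None)[0];print('centre',s[:2],'r',np.sqrt(s[2]+s[:2]@s[:2]))
C=s[:2]
for n,x,y in(('n0',520,310),('n1',332,105),('n2',188,382)):
    d=f(x,y,.021)[:2]-C;print(n,np.linalg.norm(d),np.degrees(np.arctan2(d[1],d[0])))
d=f(495,290,.064)-f(180,257,.064);print('bar',np.degrees(np.arctan2(d[1],d[0])))
d=f(472,355,.064);print('ridge',d,d[:2]-C)
M=load('top')
d=plane(M,218,158,.15)-plane(M,211,186,.15);print('front~',np.degrees(np.arctan2(d[1],d[0])))
```

```text
[ 231  151   46   45 1415]
centre [ 0.5596655  -0.23216074] r 0.0344957797639614
n0 0.030260543651608907 63.24788054075195
n1 0.030540661019307126 162.09515010235256
n2 0.029856851345777983 -78.17550652681602
bar 63.83385447857006
ridge [ 0.56828375 -0.21408755  0.064     ] [0.00861825 0.0180732 ]
front~ -12.175847772704548
```

drive_tool(series=[[[0.3,-0.2,-0.5],-9.7],[[0.2,-0.2,-0.5],-9.7],[[0.2,-0.1,-0.5],-9.7],[[0.1,-0.1,-0.5],-9.7],[[0.1,-0.1,-0.5],-9.7],[[0.1,0,-0.5],-9.7],[[0,0,-0.5],-9.7],[[0,0,-0.5],-9.7],[[0,0,-0.5],-9.7],[[0,0,0],-9.7]], hand=0.3)

```text
time: 3.9
ee_pos: [0.5607, -0.2284, 0.2306]
eef_rot: [0.853, 0.522, 0.0, -0.001]
ft_force: [-0.1, 1.0, 0.0]
width: 0.0609
grip_force: 0.0
```

```bash
cp /tmp/wrist.npz /tmp/w1.npz
python3 - <<'E'
from h import *
c=shot('wrist');s=r.read_state();print(s['ee_pos'],s['eef_rot'],s['joint_positions'],s['time'])
print('exp burr',proj(c,[[.5597,-.2322,.024],[.5683,-.2141,.064]]))
im=c['color'];u,v=proj(c,[.5597,-.2322,.03])[0].astype(int)
x0,y0=max(u-50,0),max(v-45,0);print(x0,y0)
cv2.imwrite('pics/w2c.png',cv2.resize(im[y0:y0+80,x0:x0+100],None,fx=7,fy=7,interpolation=cv2.INTER_CUBIC)[:,:,::-1])
E
```

```text
[ 0.56089261 -0.22837061  0.23077516] [ 8.54749090e-01  5.19041076e-01  3.47356606e-04 -4.82978571e-04] [-0.40407175  0.39603129  0.93755481  1.555058   -0.32503402  1.35596348
  0.08716099] 3.95
exp burr [[253.36994258 173.2317682 ]
 [252.93842802 162.7731732 ]]
203 129
```

View pics/w2c.png

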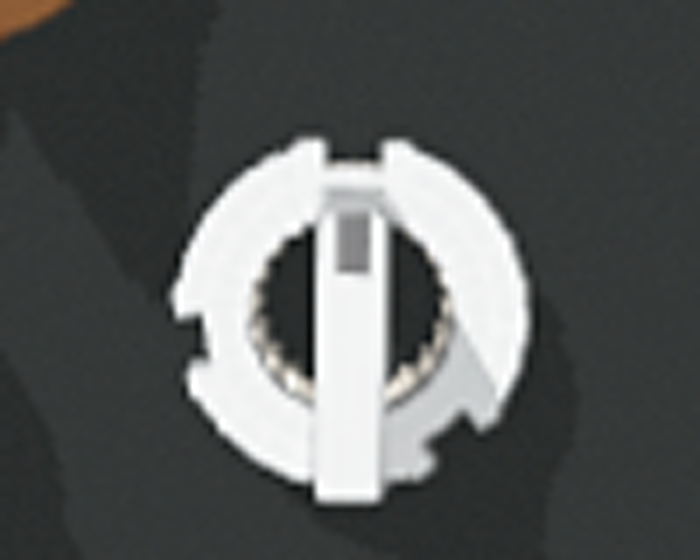

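The ridge sits at crop (353,242), pixel (253,163). That is within 0.4 px of where the text's 64 mm height predicts, so the two views agree on height. The bar is vertical in the image, so the yaw is aligned. I'll descend and grasp.

drive_tool(series=[[[-0.1,-0.2,-2],0],[[0,-0.2,-2.5],0],[[0,0,-2.5],0],[[0,0,-2.5],0],[[0,0,-2.5],0],[[0,0,-2.5],0],[[0,0,-2],0],[[0,0,-1.5],0],[[0,0,-0.6],0],[[0,0,0],0]])

```text
time: 5.2
ee_pos: [0.5594, -0.2344, 0.0449]
eef_rot: [0.852, 0.524, -0.0, 0.0]
ft_force: [-0.0, 0.1, 0.5]
width: 0.0608
grip_force: 0.0
```

drive_tool(series=[[[0,0,0],0],[[0,0,0],0],[[0,0,0],0],[[0,0,0],0],[[0,0,0],0],[[0,0,0],0],[[0,0,0],0],[[0,0,0],0],[[0,0,0],0],[[0,0,0],0]], hand=1, newtons=30)

```text
time: 6.45
ee_pos: [0.5594, -0.2342, 0.0447]
eef_rot: [0.852, 0.524, 0.0, 0.0]
ft_force: [-1.3, -0.2, -3.3]
width: 0.0118
grip_force: 29.9
```

drive_tool(series=[[[0,0,3],0],[[0,0,4],0],[[0,0,5],0],[[0,0,5],0],[[0,0,5],0],[[0,0,5],0],[[0,0,4],0],[[0,0,2],0],[[0,0,0],0],[[0,0,0],0]])

```text
time: 7.7
ee_pos: [0.5591, -0.2341, 0.3736]
eef_rot: [0.852, 0.524, -0.0, -0.001]
ft_force: [-0.5, 0.8, -3.8]
width: 0.0116
grip_force: 29.9
```

drive_tool(series=[[[-0.6,3.5,1.5],0],[[-0.6,4,1.5],0],[[-0.6,4,1.5],0],[[-0.6,4,1.5],0],[[-0.6,4,1.6],0],[[-0.6,4,0],0],[[-0.6,4,0],0],[[-0.6,3.2,0],0],[[-0.6,1.5,0],0],[[0,0,0],0]])

```text
time: 8.95
ee_pos: [0.5049, 0.0891, 0.4497]
eef_rot: [0.851, 0.525, -0.001, -0.0]
ft_force: [0.8, -0.7, -3.2]
width: 0.0116
grip_force: 30.0
```

```bash
python3 - <<'E'
from h import *
c=shot('wrist','w3.png');s=r.read_state();print(s['ee_pos'],s['eef_rot'],s['joint_positions'],s['time'])
print(proj(c,[.523,.124,.222]))
E
cp /tmp/wrist.npz /tmp/w3.npz
```

```text
[0.50518432 0.08765426 0.45004146] [ 8.51551577e-01  5.24270470e-01 -6.21519914e-04 -2.74779794e-05] [-1.0222687   0.0474841   0.8109017   1.35985169 -0.0346079   1.75010464
 -0.68514382] 9.0
[[253.29685759 138.66390409]]
```

View pics/w3.png

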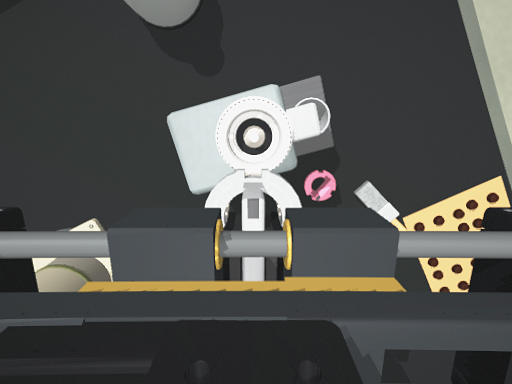

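The view shows the collar at (254,136), the spout to its right at (305,122) and the held burr with its notch at (255,172). Next is a second viewpoint to get height.

drive_tool(series=[[[0.9,-1,-1],0],[[0.9,-1,-1],0],[[0.9,-1,-1],0],[[0.9,-1,-1],0],[[0,0,0],0],[[0,0,0],0],[[0,0,0],0],[[0,0,0],0],[[0,0,0],0],[[0,0,0],0]])

```text
time: 10.25
ee_pos: [0.5413, 0.0478, 0.411]
eef_rot: [0.852, 0.524, 0.0, -0.0]
ft_force: [-1.0, 0.8, -3.4]
width: 0.0118
grip_force: 30.0
```

Run:
```python
from h import *
c=shot('wrist');s=r.read_state();print(s['ee_pos'],s['time'])
a=dict(np.load('/tmp/w3.npz'))
np.savez('/tmp/w4',**load('wrist'))
out=[]
for w in(a,load('wrist')):
    u,v=proj(w,[.523,.124,.222])[0].astype(int);print(u,v)
    p=w['color'][v-44:v+44,u-50:u+50];out.append(cv2.resize(p,None,fx=4,fy=6 if 0 else 4,interpolation=cv2.INTER_CUBIC))
cv2.imwrite('pics/c34.png',np.hstack(out)[:,:,::-1])
```

```text
[0.54133857 0.04774147 0.41094817] 10.3
253 138
210 123
```

View pics/c34.png

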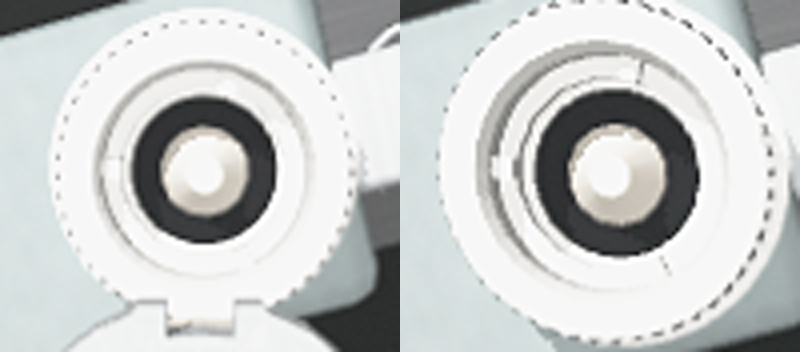

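```bash
cat > m.py <<'E'
from h import *
W=[dict(np.load('/tmp/w3.npz')),dict(np.load('/tmp/w4.npz'))]
E3=[]
for w in W:
    u,v=proj(w,[.523,.124,.222])[0].astype(int)
    g=cv2.cvtColor(w['color'],cv2.COLOR_RGB2GRAY)
    m=np.zeros_like(g);m[v-22:v+22,u-24:u+24]=(g[v-22:v+22,u-24:u+24]<110)
    m=m.astype(np.uint8);cn=max(cv2.findContours(m,0,1)[0],key=cv2.contourArea)
    e=cv2.fitEllipse(cn);print('dark',e)
    E3.append((w,*e[0]))
    # knurl/white outline: darkest-gradient along rays between r 34..46 px
x=tri(*E3);print(x)
cx=x[0]
# unwrap view 4 onto plane z, polar about axis
w=W[1];rows=[]
import sys
z=cx[2]+.0
for zz in (cx[2]+.01,cx[2]+.02):
    th=np.radians(np.arange(0,360,.5));rr=np.arange(.020,.054,.0004)
    T,Rr=np.meshgrid(th,rr);X=np.stack([cx[0]+Rr*np.cos(T),cx[1]+Rr*np.sin(T),0*T+zz],-1)
    q=proj(w,X).reshape(*T.shape,2).astype(np.float32)
    g=cv2.cvtColor(w['color'],cv2.COLOR_RGB2GRAY)
    p=cv2.remap(g,q[...,0],q[...,1],1)
    rows.append(p)
im=np.vstack(rows);im=np.clip((im.astype(float)-150)*255/105,0,255).astype(np.uint8)
im=cv2.resize(im,(720,im.shape[0]*2))
u,v=proj(w,[.523,.124,.222])[0].astype(int)
p=w['color'][v-36:v+36,u-38:u+58].astype(float);p=np.clip((p-200)*255/55,0,255)
p=cv2.resize(p.astype(np.uint8),(336,252),interpolation=cv2.INTER_CUBIC)
k=np.zeros((252,720,3),np.uint8);k[:,:336]=p
cv2.imwrite('pics/pol.png',np.vstack([k[:,:,::-1],cv2.cvtColor(im,8)]));print(im.shape)
E
python3 m.py
```

```text
dark ((253.7101287841797, 136.0941162109375), (35.08899688720703, 35.67015838623047), 22.1204891204834)
dark ((213.70724487304688, 121.87586975097656), (39.43632888793945, 41.176239013671875), 148.29928588867188)
(array([0.52447387, 0.12556894, 0.19806227]), [np.float64(0.060983291452015066), np.float64(0.06098329145215826)])
(340, 720)
```

View pics/pol.png

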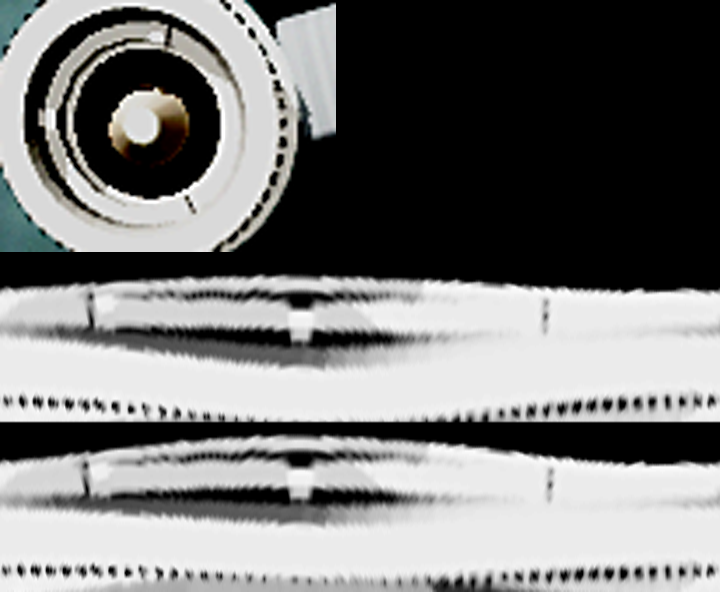

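Run:
```python
from h import *
w=dict(np.load('/tmp/w3.npz'));T=np.array([.50518,.08765,.45004]);z=T[2]-.0448+.024
bx=np.array([np.cos(np.radians(63)),np.sin(np.radians(63))]);by=np.array([-bx[1],bx[0]])
u0,v0=proj(w,[.523,.124,.222])[0].astype(int)
for n,x,y in(('rimL',165,298),('rimR',238,298),('notch floor',201,333)):
    P=plane(w,u0-50+x/4-.5,v0-44+y/4-.5,z)[:2]-T[:2];print(n,P@bx*1000,P@by*1000)
for w,n in((w,3),(dict(np.load('/tmp/w4.npz')),4)):
    g=cv2.cvtColor(w['color'],6+1)if 0 else cv2.cvtColor(w['color'],cv2.COLOR_RGB2GRAY).astype(float)
    for z in(.212,.218,.224,.230):
        R=[]
        for t in np.radians(np.arange(0,360,10)):
            rr=np.arange(.043,.060,.0003);X=np.c_[.5245+rr*np.cos(t),.1256+rr*np.sin(t),0*rr+z]
            q=proj(w,X).astype(np.float32);p=cv2.remap(g.astype(np.float32),q[:,0][None],q[:,1][None],1)[0]
            k=np.where(p<205)[0]
            if len(k):R.append([(rr[k[0]])*np.cos(t),rr[k[0]]*np.sin(t)])
        R=np.array(R);A=np.c_[2*R,np.ones(len(R))];s=np.linalg.lstsq(A,(R**2).sum(1),rcond=None)[0]
        print(n,z,np.round(s[:2]*1000,1),np.sqrt(s[2]+s[:2]@s[:2])*1000,len(R))
```

```text
rimL 36.11584064250032 6.7041036143995685
rimR 36.19701618125239 -4.979214832139237
notch floor 30.44275766889322 0.9042287488732151
3 0.212 [1.4 1.1] 53.049950282203255 19
3 0.218 [-1.1  4.5] 55.613599850983164 16
3 0.224 [-0.8  4.8] 54.80721025328957 18
3 0.23 [-1.4  4.5] 53.44397931469023 19
4 0.212 [-1.9  0.9] 52.510947430255385 22
4 0.218 [-0.8  0.3] 51.52538026157136 25
4 0.224 [ 0.8 -0. ] 50.8870590802224 24
4 0.23 [ 1.1 -0.2] 50.103053059929174 23
```

Keys are at world angles of about 50°, 150° and 270°, so the first key is near 50°. The axis is near (0.5245, 0.1256), and the held burr's centre sits about 3 mm ahead of the TCP along the bar. The burr's yaw of 63° is already just anticlockwise of the key, so I can go straight over and down.

drive_tool(series=[[[-0.5,2,0],0],[[-0.5,2,-1],0],[[-0.5,2,-2],0],[[-0.26,1.47,-2.5],0],[[0,0,-2.5],0],[[0,0,-2.5],0],[[0,0,-2.2],0],[[0,0,-1.5],0],[[0,0,-0.6],0],[[0,0,0],0]])

```text
time: 11.55
ee_pos: [0.5239, 0.1224, 0.2631]
eef_rot: [0.852, 0.524, 0.0, 0.0]
ft_force: [0.5, -0.4, -3.9]
width: 0.0114
grip_force: 30.0
```

Run:
```python
from h import *
s=r.read_state();print(s['ee_pos'],s['eef_rot'],s['ft_force'],s['torque'],s['joint_positions'])
```

```text
[0.52387876 0.12239864 0.26309178] [8.51808818e-01 5.23852772e-01 8.02600882e-05 6.77919102e-05] [ 0.5267594  -0.37836472 -3.92267928] [-0.11858083  0.08983927 -0.01802783] [-1.03195206  0.13484231  0.79653146  1.67855188 -0.09817435  1.36922135
 -0.68834233]
```

drive_tool(series=[[[0,0,-0.1],0],[[0,0,-0.1],0],[[0,0,-0.1],0],[[0,0,-0.1],0],[[0,0,-0.1],0],[[0,0,-0.1],0],[[0,0,-0.1],0],[[0,0,0],0],[[0,0,0],0],[[0,0,0],0]])

```text
time: 12.8
ee_pos: [0.5238, 0.1224, 0.2559]
eef_rot: [0.852, 0.524, 0.0, 0.0]
ft_force: [1.1, 0.5, -2.9]
width: 0.0117
grip_force: 30.0
```

drive_tool(series=[[[0,0,-0.1],0],[[0,0,-0.1],0],[[0,0,-0.1],0],[[0,0,-0.1],0],[[0,0,-0.1],0],[[0,0,0],0],[[0,0,0],0],[[0,0,0],0],[[0,0,0],0],[[0,0,0],0]])

```text
time: 14.05
ee_pos: [0.5237, 0.1225, 0.2509]
eef_rot: [0.852, 0.524, 0.0, -0.0]
ft_force: [0.2, 0.8, -2.6]
width: 0.0116
grip_force: 30.0
```

drive_tool(series=[[[0,0,-0.1],0],[[0,0,-0.1],0],[[0,0,-0.1],0],[[0,0,0],0],[[0,0,0],0],[[0,0,0],0],[[0,0,0],0],[[0,0,0],0],[[0,0,0],0],[[0,0,0],0]])

```text
time: 15.3
ee_pos: [0.5238, 0.1226, 0.248]
eef_rot: [0.852, 0.524, 0.0, -0.0]
ft_force: [-1.0, 3.5, 0.9]
width: 0.012
grip_force: 30.0
```

drive_tool(series=[[[0,0,-0.1],0],[[0,0,-0.1],0],[[0,0,0],0],[[0,0,0],0],[[0,0,0],0],[[0,0,0],0],[[0,0,0],0],[[0,0,0],0],[[0,0,0],0],[[0,0,0],0]])

```text
time: 16.55
ee_pos: [0.524, 0.1227, 0.2477]
eef_rot: [0.852, 0.524, 0.001, -0.0]
ft_force: [-8.2, 3.5, 16.3]
width: 0.012
grip_force: 30.0
```

drive_tool(series=[[[0,0,0.15],0],[[-0.06,0.03,0],0],[[-0.06,0.03,0],0],[[0,0,0],0],[[0,0,-0.05],0],[[0,0,-0.05],0],[[0,0,0],0],[[0,0,0],0],[[0,0,0],0],[[0,0,0],0]])

```text
time: 17.8
ee_pos: [0.5236, 0.1227, 0.2477]
eef_rot: [0.852, 0.524, 0.001, 0.0]
ft_force: [2.2, 0.4, 12.7]
width: 0.0119
grip_force: 30.0
```

drive_tool(series=[[[0,0,-0.05],0],[[0,0,-0.05],0],[[0,0,-0.05],0],[[0,0,0],0],[[0,0,0],0],[[0,0,0],0],[[0,0,0],0],[[0,0,0],0],[[0,0,0],0],[[0,0,0],0]])

```text
time: 19.05
ee_pos: [0.5238, 0.1227, 0.2476]
eef_rot: [0.852, 0.524, 0.002, 0.0]
ft_force: [-3.7, 0.1, 24.2]
width: 0.0116
grip_force: 30.0
```

drive_tool(series=[[[0,0,0.13],0],[[0,0,0],-2],[[0,0.01,0],-2],[[0,0.01,0],-2],[[-0.01,0.01,0],-2],[[-0.01,0.01,0],-2],[[0,0,0],0],[[0,0,0],0],[[0,0,0],0],[[0,0,0],0]])

```text
time: 20.3
ee_pos: [0.5232, 0.1229, 0.2477]
eef_rot: [0.894, 0.447, 0.001, 0.0]
ft_force: [-0.8, -0.2, 15.1]
width: 0.0118
grip_force: 30.0
```

drive_tool(series=[[[0,0,0],-1],[[-0.01,0,0],-1],[[0,0.01,0],-1],[[0,0,0],-1],[[0,0,0],0],[[0,0,0],0],[[0,0,0],0],[[0,0,0],0],[[0,0,0],0],[[0,0,0],0]])

```text
time: 21.55
ee_pos: [0.523, 0.123, 0.2477]
eef_rot: [0.909, 0.416, 0.001, 0.0]
ft_force: [-0.1, -0.1, 16.1]
width: 0.0118
grip_force: 30.0
```

drive_tool(series=[[[0,0,0],-1],[[-0.01,0,0],-1],[[0,0.01,0],-1],[[0,0,0],-1],[[0,0,0],0],[[0,0,0],0],[[0,0,0],0],[[0,0,0],0],[[0,0,0],0],[[0,0,0],0]])

```text
time: 22.8
ee_pos: [0.5228, 0.1231, 0.2477]
eef_rot: [0.923, 0.384, 0.001, 0.0]
ft_force: [-1.3, -1.0, 16.8]
width: 0.0117
grip_force: 30.0
```

drive_tool(series=[[[0,0,0],-1],[[-0.01,0,0],-1],[[0,0.01,0],-1],[[0,0,0],-1],[[0,0,0],0],[[0,0,0],0],[[0,0,0],0],[[0,0,0],0],[[0,0,0],0],[[0,0,0],0]])

```text
time: 24.05
ee_pos: [0.5226, 0.1232, 0.2477]
eef_rot: [0.936, 0.352, 0.001, 0.0]
ft_force: [-1.8, -1.4, 17.4]
width: 0.0122
grip_force: 30.0
```

Run:
```python
from h import *
s=r.read_state();print(s['ee_pos'],s['ft_force'],s['torque'],s['joint_positions'])
c=shot('wrist'); u,v=proj(c,s['ee_pos']+np.array([0,0,-.02]))[0].astype(int);print(u,v)
im=c['color']; t=load('top')['color']
S=shot('scene')['color'];B=shot('top')['color']
u2,v2=proj(load('scene'),[.5245,.1256,.24])[0].astype(int);u3,v3=proj(load('top'),[.5245,.1256,.24])[0].astype(int)
z=lambda i,x,y,s,S:cv2.resize(i[y-s:y+s,x-s:x+s],(S,S),interpolation=cv2.INTER_CUBIC)
y0=max(v-60,0)
a=cv2.resize(im[60:220,170:340],(510,480),interpolation=cv2.INTER_CUBIC)
a=np.clip((a.astype(float)-60)*255/195,0,255).astype(np.uint8)
b=np.vstack([z(S,u2,v2,30,240),z(B,u3,v3,30,240)])
cv2.imwrite('pics/ride.png',np.hstack([a,b])[:,:,::-1])
```

```text
[0.52264033 0.12316896 0.24767436] [-1.81602717 -1.36033625 17.38875785] [-0.2016533   0.64381111  0.26813555] [-1.06435361  0.14475476  0.83263207  1.70720035 -0.10994068  1.33659145
 -1.06378594]
252 220
```

drive_tool(series=[[[0,0,0.1],0],[[0,0,0],0],[[0,0.01,0],-2],[[-0.01,0,0],-2],[[-0.01,0.01,0],-2],[[-0.01,0,0],-2],[[0,0,0],0],[[0,0,0],0],[[0,0,0],0],[[0,0,0],0]])

```text
time: 25.45
ee_pos: [0.5219, 0.1236, 0.2472]
eef_rot: [0.958, 0.285, 0.0, 0.0]
ft_force: [5.0, -0.6, 4.6]
width: 0.0114
grip_force: 30.0
```

Run:
```python
from h import *
s=r.read_state();print(s['ee_pos'],s['ft_force'],s['torque'])
```

```text
[0.52190148 0.12358559 0.24722456] [ 4.95956254 -0.56235177  4.63718482] [-0.18583615 -0.82673207  0.02978953]
```

drive_tool(series=[[[0.03,0,0],0],[[0.03,0,-0.05],0],[[0,0,-0.05],0],[[0,0,-0.05],0],[[0,0,0],0],[[0,0,0],0],[[0,0,0],0],[[0,0,0],0],[[0,0,0],0],[[0,0,0],0]])

```text
time: 26.7
ee_pos: [0.5223, 0.1236, 0.2462]
eef_rot: [0.958, 0.285, -0.0, -0.0]
ft_force: [0.1, -2.8, 10.5]
width: 0.0117
grip_force: 30.1
```

Run:
```python
from h import *
s=r.read_state();print(s['ee_pos'],s['ft_force'],s['torque'],s['eef_rot'])
```

```text
[0.52225999 0.12361265 0.24621546] [ 0.07309021 -2.8277941  10.52743882] [-0.31826313  0.2309686  -0.07266754] [ 9.58400528e-01  2.85426684e-01 -1.46976517e-04 -1.16948073e-04]
```

drive_tool(series=[[[0,-0.03,0],0],[[0,-0.03,0],0],[[0,0,0],0],[[0,0,-0.05],0],[[0,0,-0.05],0],[[0,0,0],0],[[0,0,0],0],[[0,0,0],0],[[0,0,0],0],[[0,0,0],0]])

```text
time: 27.95
ee_pos: [0.5224, 0.1234, 0.2457]
eef_rot: [0.958, 0.286, 0.0, -0.0]
ft_force: [-0.9, -1.3, 14.5]
width: 0.0119
grip_force: 30.2
```

Run:
```python
from h import *
s=r.read_state();print(s['ee_pos'],s['ft_force'],s['torque'],s['eef_rot'])
```

```text
[0.5224029  0.12342065 0.24567649] [-0.88167459 -1.27858864 14.50204825] [-0.07438709  0.47145878 -0.00491833] [ 9.58361197e-01  2.85558331e-01  1.93156492e-04 -4.67091169e-04]
```

```bash
cp /tmp/wrist.npz /tmp/w5.npz
python3 - <<'E'
from h import *
a=load('wrist')['color'];b=shot('wrist')['color']
f=lambda i:cv2.resize(np.clip((i[100:250,190:320].astype(float)-90)*255/165,0,255).astype(np.uint8),(400,461),interpolation=cv2.INTER_CUBIC)
cv2.imwrite('pics/last.png',np.hstack([f(a),f(b)])[:,:,::-1])
E
```

```text
(no output)
```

View pics/last.png

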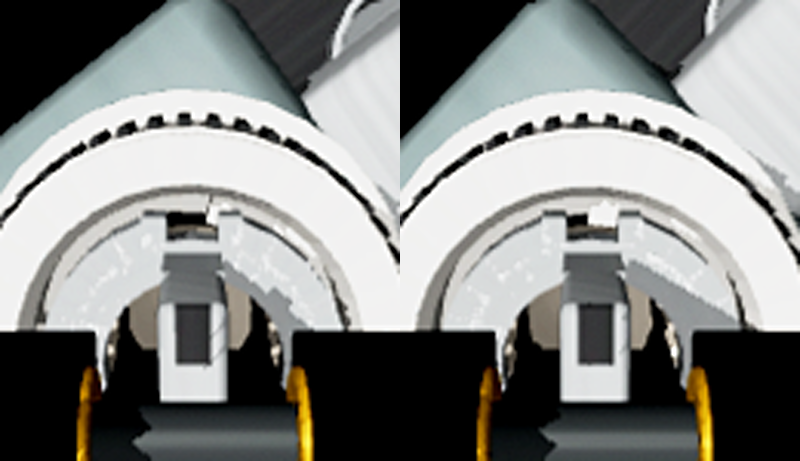

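The flange is inside the bore. The first key shows in the notch, still about 2 mm right of its centre (603 against 592), so the notch needs about 4° more clockwise under lighter pressure.

drive_tool(series=[[[0,0,0.08],0],[[0,0,0],0],[[0,0,0],-1],[[-0.01,0,0],-1],[[0,0,0],-1],[[0,0,0],-1],[[0,0,0],0],[[0,0,-0.05],0],[[0,0,-0.05],0],[[0,0,0],0]])

```text
time: 29.25
ee_pos: [0.5221, 0.1235, 0.2445]
eef_rot: [0.968, 0.252, -0.0, -0.0]
ft_force: [1.9, 3.4, -1.0]
width: 0.0119
grip_force: 30.0
```

```bash
cat > k.py <<'E'
from h import *
s=r.read_state();print(s['ee_pos'],s['ft_force'],s['torque'],s['eef_rot'],s['time'])
b=shot('wrist')['color'];g=cv2.cvtColor(b,7)
# crop px -> image: u=190+x/400*130, v=100+y/461*150
for v in range(165,180,1): print(v,' '.join('%3d'%k for k in g[v,236:270]))
E
python3 k.py
```

```text
[0.52208197 0.12354778 0.24452379] [ 1.94750572  3.35309242 -0.95609673] [ 0.75723095 -0.18788974 -0.00975566] [ 9.67697559e-01  2.52113844e-01 -1.37043651e-04 -1.60756846e-04] 29.25
165 170 184 197 213 221 222 225 228 229 229 228 229 226 225 225 223 245 247 231 223 223 238 230 226 226 224 221 222 220 215 201 190 179 187
166 219 222 227 230 231 230 229 229 228 228 228 226 241 229 222 243 247 248 246 245 246 244 232 228 229 230 230 230 231 229 224 221 216 201
167 232 222 221 221 221 220 219 219 218 226 228 226 245 246 245 247 247 247 247 247 247 245 232 228 229 221 219 222 223 223 223 221 218 221
168 222 170 153 154 154 165 167 167 185 226 232 230 247 248 247 247 246 246 246 247 247 244 232 230 232 186 166 171 173 171 173 168 193 227
169 203 141 125 127 126 134 137 137 173 210 195 183 239 249 247 247 247 246 246 247 249 237 215 232 227 161 136 136 137 135 138 136 151 211
170 189 199 200 200 199 199 199 203 145 125 100  84 197 241 248 248 247 247 247 247 251 209 127 154 153 176 196 199 199 199 199 200 200 175
171 206 229 232 232 231 231 232 238 134  40  33  27 172 225 242 242 248 248 2
[... 482 characters left out ...]

175 239 246 237 231 232 232 233 238 181 140 135 134 130 129 129 125 123 124 124 138 143 145 147 146 129 212 233 233 232 233 233 232 232 232
176 236 242 244 236 232 232 234 238 176 123 117 118 112 111 112 110 130 130 128 136 136 138 139 139 128 212 233 233 232 233 233 232 232 237
177 231 234 239 234 232 232 233 237 172 113 108 108 129 134 134 151 160 158 156 138 132 133 133 134 128 208 233 233 233 233 233 233 232 235
178 232 232 231 231 232 232 233 236 214 179 193 197 220 223 221 225 224 224 223 220 220 221 203 199 197 214 231 233 233 232 236 234 233 233
179 232 236 233 232 236 234 237 235 232 228 232 232 236 237 236 235 235 235 236 236 236 236 232 232 231 230 232 233 232 236 239 233 232 232
```

The key is now centred in the notch: both centres are near column 252.5. I'll go down gently.

drive_tool(series=[[[0,0.02,-0.05],0],[[0,0.02,-0.05],0],[[0,0,-0.05],0],[[0,0,-0.05],0],[[0,0,0],0],[[0,0,0],0],[[0,0,0],0],[[0,0,0],0],[[0,0,0],0],[[0,0,0],0]])

```text
time: 30.55
ee_pos: [0.5222, 0.1236, 0.2425]
eef_rot: [0.968, 0.252, -0.0, 0.0]
ft_force: [1.4, 2.3, -2.8]
width: 0.0122
grip_force: 30.0
```

```bash
python3 k.py|head -1
```

```text
[0.52223048 0.12362584 0.24245484] [ 1.4393148   2.25417739 -2.80612458] [ 0.44157217 -0.04928189 -0.02820755] [ 9.67739778e-01  2.51951806e-01 -4.95502179e-05  8.43743525e-05] 30.55
```

drive_tool(series=[[[0.01,0.02,-0.05],0],[[0,0.01,-0.05],0],[[0,0,-0.05],0],[[0,0,-0.05],0],[[0,0,-0.05],0],[[0,0,-0.05],0],[[0,0,-0.05],0],[[0,0,0],0],[[0,0,0],0],[[0,0,0],0]])

```text
time: 31.85
ee_pos: [0.5224, 0.124, 0.239]
eef_rot: [0.968, 0.252, 0.0, 0.0]
ft_force: [0.4, 0.3, -3.6]
width: 0.0121
grip_force: 30.0
```

drive_tool(series=[[[0,0,-0.05],0],[[0,0,-0.05],0],[[0,0,-0.05],0],[[0,0,0],0],[[0,0,0],0],[[0,0,0],0],[[0,0,0],0],[[0,0,0],0],[[0,0,0],0],[[0,0,0],0]])

```text
time: 33.1
ee_pos: [0.5223, 0.1241, 0.238]
eef_rot: [0.968, 0.252, 0.0, -0.0]
ft_force: [-4.9, -0.1, 5.5]
width: 0.0119
grip_force: 30.0
```

drive_tool(series=[[[-0.03,0,0],0],[[0,0.02,0],-3],[[0,0.02,0],-3],[[0,0.02,0],-3],[[-0.01,0.02,0],-3],[[0,0.02,0],-3],[[0,0.02,0],-3],[[0,0.02,0],-3],[[0,0.01,0],-3],[[0,0,0],0]])

```text
time: 34.35
ee_pos: [0.5223, 0.1256, 0.238]
eef_rot: [0.999, 0.045, 0.0, -0.0]
ft_force: [-3.3, -1.6, 5.8]
width: 0.012
grip_force: 30.0
```

```bash
python3 k.py|head -1
```

```text
[0.52229603 0.12559924 0.23795467] [-3.34471661 -1.57000751  5.78872715] [-0.20835611  0.71873449  0.15019007] [ 9.98978147e-01  4.51935862e-02  4.44983893e-04 -6.18255547e-05] 34.35
```

drive_tool(series=[[[-0.02,0,0],-2],[[0,0.01,0],-2],[[0,0.01,0],-2],[[0,0,0],-2],[[0,0.01,0],-2],[[0,0.01,0],-2],[[0,0,0],0],[[0,0,0],0],[[0,0,0],0],[[0,0,0],0]])

```text
time: 35.65
ee_pos: [0.5222, 0.126, 0.2379]
eef_rot: [0.998, -0.06, 0.001, -0.0]
ft_force: [-1.7, 0.6, 5.9]
width: 0.0119
grip_force: 30.0
```

```bash
python3 k.py|head -9
```

```text
[0.52223296 0.12602761 0.23792452] [-1.6969922   0.60758453  5.92650967] [-0.20236648  0.35561476  0.2155715 ] [ 9.98200874e-01 -5.99552723e-02  5.87581388e-04 -1.84996288e-04] 35.65
165 247 245 242 237 218 213 180 163 163 164 165 165 163 162 162 162 161 162 162 162 161 162 162 160 159 158 158 164 175 186 197 208 211 218
166 227 218 211 210 196 194 195 196 196 170 162 159 156 155 154 154 154 157 156 157 156 157 158 156 156 158 160 160 159 158 159 164 165 174
167 206 210 212 211 213 214 211 215 217 207 209 214 246 249 249 249 239 224 221 221 221 222 222 211 210 166 154 159 160 160 161 161 159 159
168 204 200 186 185 174 163 155 210 248 249 249 248 249 249 249 249 249 242 235 236 236 235 236 235 226 156 130 136 142 142 152 154 158 159
169 182 150 136 133 126 115 109 206 251 248 248 248 247 247 247 247 248 237 231 234 234 233 234 236 222 142 115 117 121 120 129 129 132 177
170 182 169 168 168 168 167 163 227 249 248 247 247 247 247 247 247 248 234 230 234 234 234 234 236 222 157 155 160 161 160 160 160 160 152
171 207 230 233 233 233 232 231 242 248 247 247 247 247 247 247 247 248 234 231 235 235 235 235 236 220 176 185 192 193 193 192 191 195 132
172 237 242 240 241 240 240 240 243 247 247 247 247 247 247 247 247 249 229 216 228 230 229 237 239 223 180 192 197 197 197 197 197 198 167
```

drive_tool(series=[[[0,0,0],-1],[[0,0.01,0],-1],[[0,0,0],-1],[[0,0.01,0],-1],[[0,0,0],0],[[0,0,0],0],[[0,0,0],0],[[0,0,0],0],[[0,0,0],0],[[0,0,0],0]])

```text
time: 36.95
ee_pos: [0.5223, 0.1262, 0.2379]
eef_rot: [0.996, -0.095, 0.001, -0.0]
ft_force: [-1.5, -0.1, 6.3]
width: 0.0119
grip_force: 30.0
```

```bash
python3 k.py|head -1
python3 - <<'E'
from h import *
# mill front: box edges in early wrist views (w3): grey-green box top, long edges parallel to front
w=dict(np.load('/tmp/w3.npz'));hsv=cv2.cvtColor(w['color'],cv2.COLOR_RGB2HSV)
m=cv2.inRange(hsv,(75,15,120),(110,90,255));n,l,st,ce=cv2.connectedComponentsWithStats(m);
i=1+st[1:,4].argmax();print(st[i])
cn=max(cv2.findContours((l==i).astype(np.uint8),0,1)[0],key=cv2.contourArea)
h=cv2.approxPolyDP(cv2.convexHull(cn),4,True)[:,0];P=[plane(w,u,v,.19)[:2] for u,v in h]
for a,b,p in zip(P,P[1:]+P[:1],h):print(p,np.linalg.norm(b-a),np.degrees(np.arctan2(*(b-a)[::-1])))
E
```

```text
[0.52225122 0.12617781 0.23794196] [-1.50092355 -0.11311054  6.29518831] [-0.17940436  0.3461392   0.25853112] [ 9.95503785e-01 -9.47196871e-02  6.03646626e-04 -1.72155310e-04] 36.95
[167 101  48  93 378]
[210 190] 0.030776420161736467 153.40567087123043
[190 190] 0.10529592497185714 78.52605648838163
[167 122] 0.01620267061314137 32.766236948385014
[172 112] 0.05713661880316015 -11.21699512738358
[210 101] 0.13084205707751412 -118.83078309483936
```

drive_tool(series=[[[0,0,0],-0.5],[[0,0,0],-0.5],[[0,0,0],-0.5],[[0,0,0],-0.5],[[0,0,0],0],[[0,0,0],0],[[0,0,0],0],[[0,0,0],0],[[0,0,0],0],[[0,0,0],0]])

```text
time: 38.25
ee_pos: [0.5222, 0.1263, 0.2379]
eef_rot: [0.994, -0.112, 0.001, -0.0]
ft_force: [-1.1, -0.7, 5.3]
width: 0.0122
grip_force: 30.2
```

```bash
python3 k.py|head -1
```

```text
[0.52224209 0.12627828 0.23792619] [-1.12674385 -0.68652819  5.28797421] [-0.13981636  0.41350264  0.49432503] [ 9.93725049e-01 -1.11848713e-01  6.07457982e-04 -1.53261805e-04] 38.25
```

Torque rose to 0.49 N m at yaw -12.8°, so this is the fine stop. I'll relax and release.

drive_tool(series=[[[0,0,0.04],0.5],[[0,0,0.02],0.5],[[0,0,0],0],[[0,0,0],0],[[0,0,0],0],[[0,0,0],0],[[0,0,0],0],[[0,0,0],0],[[0,0,0],0],[[0,0,0],0]])

```text
time: 39.55
ee_pos: [0.522, 0.1262, 0.2381]
eef_rot: [0.995, -0.103, 0.0, -0.0]
ft_force: [5.4, 1.1, -2.4]
width: 0.0117
grip_force: 30.0
```

drive_tool(series=[[[0,0,0],0],[[0,0,0],0],[[0,0,0],0],[[0,0,0],0],[[0,0,0],0],[[0,0,0],0],[[0,0,0],0],[[0,0,0],0],[[0,0,0],0],[[0,0,0],0]], hand=0.5)

```text
time: 40.8
ee_pos: [0.5218, 0.1261, 0.2381]
eef_rot: [0.995, -0.103, -0.0, 0.0]
ft_force: [-0.5, 0.2, -0.4]
width: 0.0438
grip_force: 0.0
```

drive_tool(series=[[[0,0,0.5],0],[[0,0,1],0],[[0,0,2],0],[[0,0,3],0],[[0,0,3],0],[[0,0,3],0],[[0,0,3],0],[[-1,-1.5,2],0],[[-1,-1.5,0],0],[[0,0,0],0]])

```text
time: 42.05
ee_pos: [0.5018, 0.095, 0.4142]
eef_rot: [0.995, -0.104, 0.0, -0.001]
ft_force: [0.4, -0.1, -0.5]
width: 0.0437
grip_force: 0.0
```

Run:
```python
from h import *
c=shot('wrist','w9.png');s=r.read_state();print(s['ee_pos'],s['ft_force'],s['eef_rot'],s['time'])
# project expected: burr home vs feet 8.8mm: ridge at origin z .1932+.064
g=cv2.cvtColor(c['color'],cv2.COLOR_RGB2GRAY)
ax=np.array([.5245,.1260]);t=np.radians(-12.3);b=np.array([np.cos(t),np.sin(t)])
for z in(.2572,.2672):print(z,[proj(c,[*(ax+k*b),z])[0].round(1).tolist() for k in(.0195,.025,-.025)])
u,v=proj(c,[*(ax+.02*b),.2572])[0].astype(int)
for k in range(v-9,v+10):print(k,' '.join('%3d'%x for x in g[k,u-9:u+10]),'|',u-9)
```

```text
[0.50177046 0.09616519 0.41367383] [-0.18263609  0.4518428  -0.53760822] [ 9.94693031e-01 -1.02883731e-01  1.72626313e-04 -8.25759403e-04] 42.1
0.2572 [[221.1, 147.5], [221.0, 142.5], [221.9, 186.3]]
0.2672 [[220.1, 148.4], [220.0, 143.3], [220.9, 188.4]]
138 245 245 246 245 246 247 246 246 240 227 225 228 221 214 167 164 161 193 216 | 212
139 246 245 245 245 246 247 247 247 245 242 239 240 219 218 208 201 199 214 220 | 212
140 246 246 245 245 246 247 247 248 247 246 247 249 223 212 210 210 207 204 218 | 212
141 246 246 246 247 247 248 247 244 205 188 189 190 166 161 159 167 170 158 214 | 212
142 246 247 246 246 246 248 244 198 142 134 135 136 136 137 135 145 158 138 211 | 212
143 246 246 245 245 246 243 216 143 128 132 136 132 151 163 141 136 145 134 213 | 212
144 246 245 246 245 243 243 223 155 142 143 144 138 206 236 196 144 134 131 209 | 212
145 245 245 246 246 242 247 241 171 150 151 146 140 233 250 222 147 130 128 245 | 212
146 245 245 246 247 243 248 245 175 147 150 146 140 238 249 224 148 130 125 228 | 212
147 245 245 246 247 243 248 248 179 148 150 146 140 222 249 227 148 129 123 211 | 212
148 246 246 247 244 218 248 249 181 147 150 147 139 208 249 229 149 127 160 225 | 212
149 246 247 244 210 181 249 251 186 147 150 147 140 212 250 230 150 135 216 230 | 212
150 247 245 230 193 162 250 252 188 146 149 147 138 212 250 231 150 139 227 230 | 212
151 249 221 211 166 120 253 252 186 141 144 142 136 213 249 233 150 132 225 229 | 212
152 239 172 134  89  86 254 251 223 204 206 206 202 228 249 234 151 130 224 229 | 212
153 191 163 114  51  79 255 250 247 246 248 248 247 246 249 235 154 131 223 229 | 212
154 210 192 133  58 122 254 249 247 247 247 247 247 247 249 236 155 127 220 228 | 212
155 225 181  98  64 169 253 248 246 246 246 246 246 246 248 237 156 126 218 228 | 212
156 190 124  54  62 183 253 248 246 246 246 246 246 246 248 238 159 126 233 230 | 212
```

```bash
python3 -c "
from bench import r
print(r.close_job())"
```

```text
the job is handed in; nothing more can be done
None
```

I handed the job in at about 42 s: the burr dropped about 10 mm over the keys, was turned clockwise until the torque rose at the fine stop, and was released; the hand-in gave no verdict.

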